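Set the sliding tea strainer over the milk jug and clamp it

TASK

Get the strainer stand ready for pouring tea into the glass milk jug: swing the clamp knob's handle out all the way until it is fully loose, slide the carriage along its rail until the strainer is centred over the jug's mouth, then, with the strainer still there, swing the handle back until it is fully tight, in line with the rail. Leave the jug where it stands, and do not disturb the cups, tumbler, jar or tray.

Things in the scene. Friction and masses are not known exactly. Their poses are not given: they have to be found in the camera images.
- stand: Fixed strainer stand. Origin on the table below the middle of the rail; y axis along the rail, -x side (towards the robot) carries the strainer, z up. Steel rail 20 x 20 mm, 530 mm long along y, top face at height 135 mm, on posts (24 x 20 mm, 135 mm high) at y = -262 and +262 mm with wooden feet 130 x 50 x 10 mm.
- carriage (a joint): Slide of the black carriage along the rail, m: 0 mid-rail, positive to the stand's +y, stops at +-0.2. Block 44 mm across x 60 mm along x 45 mm high (height 105 to 150 mm); a level steel arm, 14 x 14 mm (height 123 to 137 mm), reaches from 22 to 92 mm out in the stand's -x to the strainer. Loose, it slides with about 2.5 N; push it sideways at the arm or block.
- strainer_arm (a point): Point on top of the strainer's arm, 58 mm in -x of the rail's centre line, height 137 mm. The open length of arm between block and bowl is 50 mm, nothing but vessels below it.
- strainer (a point): Centre of the strainer's rim: a round steel bowl, 76 mm across at the rim (height 137 mm), tapering to 28 mm at its bottom (height 99 mm); 130 mm in -x of the rail's centre line. It clears every vessel below it.
- clamp (a joint): Turn of the clamp knob on top of the carriage, rad: 0 = fully tight, handle in line with the rail, pointing to the stand's -y; grows anticlockwise seen from above to 1.3 = fully loose, handle pointing nearly to the stand's +x (away from the robot). Stays where it is left. Takes about 0.06 to 0.12 N m.
- clamp_hub (a point): On the knob's axis, at mid-height of its handle, height 166 mm. The round hub is 28 mm across, height 156 to 176 mm; block top at 150 mm below it.
- clamp_tip (a point): End of the knob's handle, 72 mm from the axis, height 166 mm. The black handle is a bar 12 mm wide and 14 mm high (height 159 to 173 mm) with a round end 20 mm across; it can be pushed from the side or pinched from above.
- milk_jug: Loose glass milk jug, about 80 mm across and 85 mm high; origin at the centre of its underside, handle on its own -x side out to 73 mm from the axis, small spout on +x. It stands under the strainer's path, towards one end of the rail; the steel tumbler stands towards the other end.
- jug_mouth (a point): Centre of the jug's mouth (inside 68 mm across), height 85 mm.
- tumbler: Loose steel tumbler, 76 mm across, 88 mm high, no handle; origin at the centre of its underside. Bystander.
- cup1: Tiny loose steel cup, 50 mm across, 45 mm high, standing near the middle under the strainer's path; origin at the centre of its underside. Bystander.
- cup2: Tiny loose steel cup like cup1, on the far side of the rail. Bystander.
- cup3: Tiny loose steel cup like cup1, on the far side of the rail. Bystander.
- cup4: Tiny loose steel cup like cup1, standing in the wooden tray. Bystander.
- tray: Loose wooden tray 260 x 200 x 30 mm, to the robot's left; origin at the centre of its underside. Bystander.
- jar: Loose brown plastic jar with screw-top lid, 84 mm across, 120 mm high, to the robot's right; origin at the centre of its underside. Bystander.

How it is judged:
On the way, in this order (a step that is already met when the one before it is completed fails the run):
1. the clamp is swung loose (beyond 1.0 rad) (value of joint clamp above 1 rad), for 0.1 s.
2. with the clamp loose, the strainer is slid over the jug (centres within 12 mm, seen from above) (horizontal distance between strainer and jug_mouth below 0.012 m and value of joint clamp above 0.7 rad), for 0.2 s.
At the end, for the whole second after the job is handed in: The clamp knob is tight (within 0.15 rad of its tight stop), the strainer stands still with its centre within 12 mm of the centre of the jug's mouth seen from above, and the jug stands upright within 15 mm of where it was (value of joint clamp below 0.15 rad and horizontal distance between strainer and jug_mouth below 0.012 m and velocity of joint carriage between -0.01 and 0.01 m/s and angle between milk_jug's own z axis and vertical below 0.1 rad and distance of milk_jug from where it was at the start of the episode below 0.015 m); the robot touches nothing.
It fails at once if the milk jug is shoved more than 15 mm or tipped (distance of milk_jug from where it was at the start of the episode above 0.015 m or angle between milk_jug's own z axis and vertical above 0.2 rad).
It fails at once if a cup, the tumbler, the jar or the tray is shoved more than 20 mm (distance of any of tumbler, cup1, cup2, cup3, cup4, tray, jar from where it was at the start of the episode above 0.02 m).
It also fails if it takes over 58 s, if anything falls off the work surface, if the arm or the gripper's body presses on something with over 40 N, if the wrist force passes 120 N, or if a joint passes its speed limit or range.

ROBOT

A 6-joint arm with a two-finger parallel gripper is mounted at the origin on the work surface. World frame = base frame: x ahead of the robot, y to its left, z up, the work surface at z = 0. Lengths are in m, angles in rad, forces in N, time in s.
With the tool pointing down it reaches from about 0.35 to 0.975 m from the base axis. Payload 4.9 kg.
Tool frame: the origin (TCP) lies on the mounting face of the last link; the fingertips stand 173 mm ahead of it and the grasp point (between the pads) lies ctrl.pinch_z ahead of it (ctrl.pinch_z is the distance from the TCP to the grasp point, in m); z points along the fingers, y is the line along which they close (so a half turn about z gives the same grasp; the last joint's range is limited). The gripper opens to 85 mm and grips with 20 to 120 N. Pads are 22 mm wide; open, the fingers measure 114 mm over their backs; the gripper's body (76 mm by 85 mm) begins 54 mm behind the grasp point. The pads swing forward as they close: fully open they stand 13 mm farther back than shut.
Start: joints at [-1.393, 0.053, 1.613, -0, 1.476, -0.119], TCP at [0.183, -0.598, 0.405] pointing down, gripper open.
Joint ranges: [-3.01, 3.01], [-1.01, 2.22], [0.06, 2.58], [-1.02, 4.17], [0.09, 2.62], [-3.14, 3.14]. Speed limits (rad/s): [2.57, 2.57, 3.14, 3.14, 3.14, 3.14].

INTERFACE

Orientations are given as a rotation vector (axis times angle).
In Python, from station import telemetry, eyes, ctrl gives the robot as it stands.
- The arm moves only by the tool apply_moves, never from a script. Its argument "plan" is a list of rows, each a list of 5 numbers: the finger opening in m, from 0 to 0.0854, then the shift along the tool's x, y, z in m, then the turn about the tool's z in rad. In form: [[jaw, x, y, z, roll], ...]. A call has 1 to 12 rows; each row is the pose to reach, as a shift and turn from the pose commanded when the call began, along the tool's axes at that moment; what a row does not reach only later rows make up. A row lasts 1/12 s, in which the tool goes at most 41.7 mm and 7.16 degrees, less where a joint would pass 70% of its speed; a pose out of reach is approached as far as the arm can. A call with a gripper value outside its range is refused whole. The fingers move at their own pace and stop on an object; "newtons" is the grip in N (left out, the last holds). Time passes only in rows, so rows that repeat a pose let the fingers close. It gives the time, the measured TCP pose, the force, the opening and the grip force at its end, in the units of the state.
- telemetry.get_obs(): the state, without advancing time (a new reading comes with each control period).
- eyes.get_image(name): name is "scene" or "top" or "wrist"; returns a dict with "img" (420x560x3 uint8, blue, green, red), "range_z" (420x560 float32, m along the optical axis (not along the pixel's ray), 0 where there is no reading), "K" (3x3 intrinsics, pixels), "pose" (4x4, takes a point from camera to world coordinates); the wrist camera has in their place "hand_eye" (4x4, takes a point from camera to tool coordinates, whose origin is the TCP and whose axes are the flange's). Camera axes: x right, y down, z forward; pixel columns grow to the right and rows downward; lengths in m; the calibration is good to about 2 mm. A picture is of the moment at which its call begins: read the wrist's pose just before it.
- ctrl.finish_job(): hands the job in; it is judged then, once.
Trained networks look in a picture, given as the dict that the camera call returned (one of the last four; its "shot" number tells which), for a name from the list of things; names that differ only in an ending like _2 or _b are one class to them, and where a whole thing is asked for, a point or a joint stands for the part that bears it (a point fixed in the world has none). Each returns a list of dicts, best first, with "confidence" (0 to 1); they miss things now and then, are a little off and sometimes report something else, mostly with a low value. They report only what shows in the picture. A call takes as long as a camera call.
- eyes.search_frame(thing, picture): "box" ([left, top, right, bottom] in pixels, round what is visible of it).
- eyes.outline_of(thing, picture): "region" (420x560 bool, what is visible of it) and "box" ([left, top, right, bottom] in pixels, round what is visible of it).
- eyes.tip_of(thing, picture): "point" ([column, row] in pixels: a listed point, or the origin of a listed thing).
The state is a dict: "t": time; "q": joint angles; "dq": joint speeds; "effort": joint torques, N m; "tool_pos": TCP position; "tool_rot": TCP orientation; "contact_force": force on the tool from outside, world axes, zero at the start; "wrist_torque": the same for the moment, N m; "opening": finger opening in m; "grip_force": force on a finger pad.
Only numpy, scipy, OpenCV 4.12 (cv2) and the standard library are available. Lean on these libraries where they do the work, as an engineer would, in place of code of your own. Each camera call takes 0.05 s, during which the arm holds its last target. There are 200 camera calls.

## Working session

There is one attempt and no reset: what is moved stays moved. The work goes in short steps, Python scripts to look and compute and a tool call to move; the robot and the scene stay as the last step left them, time stands still between calls to the robot, and variables do not carry over. Pictures are saved under pics/ and viewed, at most 13 in all, crops included, and the job is handed in when it is done.

Besides the shell and the picture viewer there is one more tool, called after ">>>" as name([rows], argument=value, ...), one row to a line, values as JSON. apply_moves: Moves the arm, as the interface text tells. Its arguments: {"type":"object","properties":{"plan":{"type":"array","items":{"type":"array","items":{"type":"number"}}},"newtons":{"type":"number"}},"required":["plan"]}

```bash
mkdir -p pics
cat > h.py <<'E'
import numpy as np, cv2
from station import telemetry, eyes, ctrl
from scipy.spatial.transform import Rotation as R
def cam(p):
    if 'pose' in p: return p['pose']
    o=telemetry.get_obs(); T=np.eye(4); T[:3,:3]=R.from_rotvec(o['tool_rot']).as_matrix(); T[:3,3]=o['tool_pos']; return T@p['hand_eye']
def ray(p,T,uv,z):
    d=np.linalg.inv(p['K'])@[uv[0],uv[1],1]; d=T[:3,:3]@d; c=T[:3,3]; return c+d*(z-c[2])/d[2]
def pt(p,T,name,z):
    r=eyes.tip_of(name,p)
    return [(np.round(ray(p,T,a['point'],z),4).tolist(),np.round(a['point']).tolist(),round(a['confidence'],2)) for a in r[:2]]
Z=dict(clamp_hub=.166,clamp_tip=.166,strainer=.137,strainer_arm=.137,jug_mouth=.085,milk_jug=0,tumbler=0,cup1=0,jar=0,tray=0,stand=0)
E
python3 - <<'E'
from h import *
print(telemetry.get_obs(),ctrl.pinch_z)
for c in ('top','scene'):
    p=eyes.get_image(c);T=cam(p);cv2.imwrite(f'pics/{c}.png',p['img'])
    print(c,T.round(3).tolist())
    for n,z in Z.items(): print(n,pt(p,T,n,z))
E
```

```text
{'t': 0.0, 'q': array([-1.39299189e+00,  5.33723017e-02,  1.61429081e+00,  1.95570153e-05,
        1.47594860e+00, -1.19023467e-01]), 'dq': array([ 2.19468568e-04, -1.29049436e-04, -9.57491695e-04,  1.43748490e-03,
       -5.29283998e-05,  2.21692852e-04]), 'effort': array([ 1.92758698e-04, -3.93679798e+01, -3.70175385e+01, -8.03267562e-05,
        7.18904877e-03, -8.87378320e-06]), 'tool_pos': array([ 0.1827473 , -0.59741436,  0.40345497]), 'tool_rot': array([-3.10506051e+00, -4.64244959e-01,  6.25936957e-05]), 'contact_force': array([-0.14678853, -0.37257939,  0.36044848]), 'wrist_torque': array([-0.02751381, -0.03704954, -0.01301481]), 'grip_force': 0.0, 'opening': 0.08535308045287529} 0.1547
top [[0.007, -0.992, 0.123, 0.379], [-1.0, -0.005, 0.017, 0.004], [-0.016, -0.123, -0.992, 1.38], [0.0, 0.0, 0.0, 1.0]]
clamp_hub [([0.5716, -0.0599, 0.166], [308.0, 186.0], 0.93)]
clamp_tip [([0.5758, -0.1322, 0.166], [335.0, 185.0], 0.65)]
strainer [([0.4281, -0.0784, 0.137], [314.0, 242.0], 0.61), ([0.5784, -0.1395, 0.137], [337.0, 186.0], 0.45)]
strainer_arm []
jug_mouth [([0.453, -0.2072
[... 797 characters left out ...]
0.5616, -0.0506, 0.166], [266.0, 216.0], 0.62)]
strainer [([0.425, -0.0732, 0.137], [242.0, 190.0], 0.71)]
strainer_arm [([0.504, -0.0572, 0.137], [257.0, 208.0], 0.8), ([0.7401, -0.141, 0.137], [259.0, 285.0], 0.53)]
jug_mouth [([0.4425, -0.2015, 0.085], [205.0, 218.0], 0.89)]
milk_jug [([0.4579, -0.2117, 0.0], [206.0, 239.0], 0.95)]
tumbler [([0.4046, 0.1038, 0.0], [294.0, 195.0], 0.94)]
cup1 [([0.4161, -0.0302, 0.0], [257.0, 210.0], 0.71), ([0.4514, 0.4476, 0.0], [393.0, 174.0], 0.69)]
jar [([0.4978, -0.413, 0.0], [145.0, 271.0], 0.77)]
tray [([0.4265, 0.4744, 0.0], [396.0, 167.0], 0.82), ([0.4481, 0.4442, 0.0], [392.0, 174.0], 0.31)]
stand [([0.5645, -0.0259, 0.0], [275.0, 246.0], 0.68)]
```

View pics/top.png

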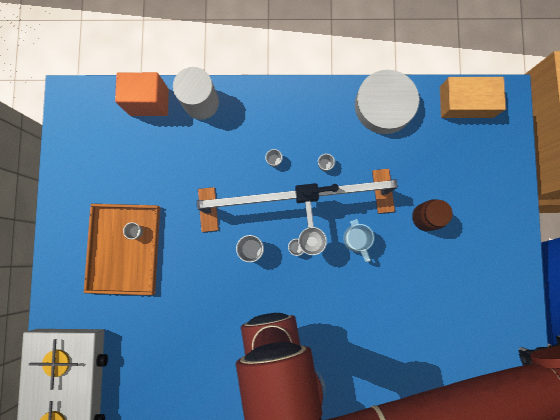

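View pics/scene.png

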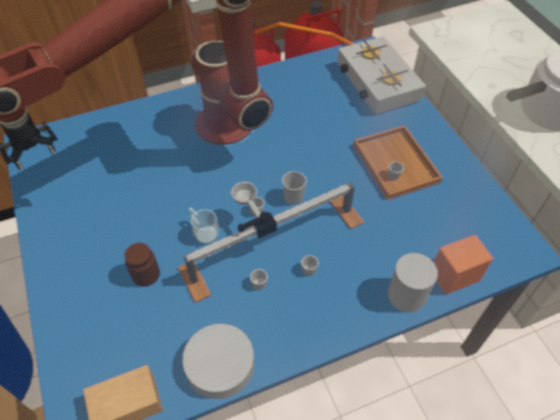

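The stand is yawed by about +0.1 rad, and the jug stands towards its -y end. The clamp handle points along the rail to the right, from hub (308,193) to tip (335,188). I'll move the wrist camera over the stand for a finer measurement.

>>> apply_moves([
  [0.085, 0.03, -0.032, -0.03, -0.11],
  [0.085, 0.06, -0.064, -0.05, -0.23],
  [0.085, 0.09, -0.096, -0.07, -0.34],
  [0.085, 0.12, -0.13, -0.09, -0.46],
  [0.085, 0.15, -0.16, -0.097, -0.57],
  [0.085, 0.18, -0.19, -0.097, -0.69],
  [0.085, 0.21, -0.22, -0.097, -0.8],
  [0.085, 0.24, -0.255, -0.097, -0.92],
  [0.085, 0.27, -0.285, -0.097, -1.03],
  [0.085, 0.3, -0.315, -0.097, -1.14],
  [0.085, 0.33, -0.35, -0.097, -1.26],
  [0.085, 0.36, -0.38, -0.097, -1.37],
])

```text
t: 2.2
tool_pos: [0.396, -0.1668, 0.5021]
tool_rot: [2.105, 2.33, 0.0]
contact_force: [1.8, -0.3, 0.3]
opening: 0.0847
grip_force: 0.0
```

```bash
cat >> h.py <<'E'
def yaw():
    m=R.from_rotvec(telemetry.get_obs()['tool_rot']).as_matrix(); return np.arctan2(m[1,0],m[0,0])
def go(xyz,yw):
    o=telemetry.get_obs(); m=R.from_rotvec(o['tool_rot']).as_matrix(); y=yaw()
    return (m.T@(np.array(xyz)-o['tool_pos'])).round(4), round(float(-((yw-y+np.pi)%(2*np.pi)-np.pi)),3)
E
python3 - <<'E'
from h import *
o=telemetry.get_obs();print(o['t'],o['tool_pos'],o['tool_rot'],yaw(),o['q'])
p=eyes.get_image('wrist');T=cam(p);cv2.imwrite('pics/w1.png',p['img']);print(p['hand_eye'].round(3),p['K'])
for n,z in Z.items(): print(n,pt(p,T,n,z))
E
```

```text
2.2 [ 0.39600763 -0.16681621  0.50208383] [2.10518664e+00 2.33003863e+00 4.17762308e-04] 1.6721028329277927 [-5.72240239e-01 -4.72832787e-01  1.90326640e+00  3.85217581e-05
  1.70974718e+00 -6.73541863e-01]
[[-0.001 -0.958 -0.285  0.073]
 [ 1.    -0.001  0.     0.   ]
 [-0.001 -0.285  0.958  0.031]
 [ 0.     0.     0.     1.   ]] [[299.12148085   0.         277.17807863]
 [  0.         299.12148085 211.11086711]
 [  0.           0.           1.        ]]
clamp_hub [([0.5621, -0.0477, 0.166], [458.0, 100.0], 0.63)]
clamp_tip [([0.5704, -0.1213, 0.166], [445.0, 177.0], 0.9), ([0.41, -0.0471, 0.166], [301.0, 80.0], 0.63)]
strainer [([0.4343, -0.0636, 0.137], [320.0, 104.0], 0.85), ([0.5081, -0.0374, 0.137], [394.0, 86.0], 0.23)]
strainer_arm [([0.5052, -0.0568, 0.137], [387.0, 105.0], 0.56)]
jug_mouth [([0.4411, -0.1999, 0.085], [304.0, 213.0], 0.71)]
milk_jug [([0.4481, -0.2005, 0.0], [303.0, 199.0], 0.67)]
tumbler [([0.5541, -0.0168, 0.0], [392.0, 86.0], 0.31)]
cup1 [([0.4211, -0.0233, -0.0], [302.0, 79.0], 0.89), ([0.6679, -0.1056, 0.0], [451.0, 156.0], 0.84)]
jar [([0.5106, -0.4037, 0.0], [322.0, 310.0], 0.56)]
tray []
stand [([0.5563, -0.0172, 0.0], [394.0, 86.0], 0.59), ([0.5115, -0.4021, 0.0], [322.0, 310.0], 0.4)]
```

View pics/w1.png

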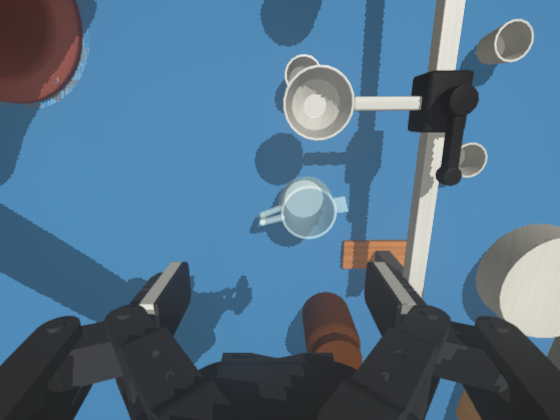

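The wrist view shows the hub at (462,98), tip at (449,176), strainer rim centred at (319,102) and jug mouth at about (308,207). I'll fit the rail line and the rim circles from the depth.

```bash
cat >> h.py <<'E'
def cloud(p,T):
    d=p['range_z'];v,u=np.indices(d.shape);X=np.stack([u,v,np.ones_like(u)],-1)@np.linalg.inv(p['K']).T*d[...,None]
    W=X@T[:3,:3].T+T[:3,3]; W[d==0]=np.nan; return W
def railfit(W):
    m=(W[...,2]>.129)&(W[...,2]<.141)&(W[...,0]>.53)&(W[...,0]<.64)&(W[...,1]<.25)&(W[...,1]>-.32)
    P=W[m][:,:2];P=P[(P[:,1]>.0)|(P[:,1]<-.14)|(P[:,1]<-.09)]
    vx,vy,x0,y0=cv2.fitLine(P.astype(np.float32),cv2.DIST_HUBER,0,.01,.01).ravel(); s=np.sign(vy)
    return len(P),np.arctan2(-vx*s,vy*s),(x0,y0)
def circ(P): 
    (c,r)=cv2.minEnclosingCircle(P.astype(np.float32)); return np.round(c,4),round(r,4)
E
python3 - <<'E'
from h import *
for c in ('wrist','top'):
    p=eyes.get_image(c);T=cam(p);W=cloud(p,T);print(c)
    n,yw,x0=railfit(W);print('rail',n,yw,x0)
    for nm,z,uv in (('hub',.176,(462,98)),('tip',.173,(449,176)),('str',.137,(319,102)),('jug',.085,(308,207))):
        if c=='wrist': print(nm,ray(p,T,uv,z).round(4))
    b=(W[...,2]>.128)&(W[...,2]<.145)&(np.hypot(W[...,0]-.43,W[...,1]+.067)<.06)&(W[...,0]<.48)
    print('strainer',b.sum(),circ(W[b][:,:2]))
    j=(W[...,2]>.078)&(W[...,2]<.095)&(np.hypot(W[...,0]-.445,W[...,1]+.2)<.07); print('jug',j.sum(), circ(W[j][:,:2]) if j.sum()>3 else 0, np.nanmedian(W[j],0) if j.sum() else 0)
    for n in ('milk_jug','clamp'):
        for r in eyes.outline_of(n,p)[:1]: print(n,r['confidence'],r['box'],r['region'].sum(),np.nanpercentile(W[r['region']][:,2],[5,50,95]).round(3))
E
```

```text
wrist
rail 3872 0.11290629 (np.float32(0.56799173), np.float32(-0.13827431))
hub [ 0.5572 -0.0598  0.176 ]
tip [ 0.5656 -0.1325  0.173 ]
str [ 0.431  -0.0727  0.137 ]
jug [ 0.4404 -0.2016  0.085 ]
strainer 1455 (array([ 0.4373, -0.0712]), 0.0437)
jug 785 (array([ 0.4509, -0.2047]), 0.0452) [ 0.45820258 -0.19634804  0.08452471]
milk_jug 0.62 [266.0, 178.1, 350.4, 238.7] 3352 [0.004 0.042 0.085]
clamp 0.67 [439.8, 79.8, 478.9, 184.2] 2336 [0.162 0.173 0.177]
top
rail 1067 0.104285665 (np.float32(0.5531153), np.float32(0.006057129))
strainer 183 (array([ 0.4364, -0.0723]), 0.0426)
jug 73 (array([ 0.4602, -0.1861]), 0.0353) [ 0.47436791 -0.18352297  0.08435144]
milk_jug 0.68 [341.7, 220.3, 355.6, 245.5] 171 [0.001 0.07  0.089]
clamp 0.48 [301.0, 186.2, 337.6, 195.6] 221 [0.164 0.174 0.178]
```

Run:
```python
from h import *
print(telemetry.get_obs()['tool_pos'],go((.5624,-.110,.3227),1.679))
```

```text
[ 0.39584666 -0.16897782  0.50165159] (array([0.0428, 0.1714, 0.179 ]), -0.012)
```

>>> apply_moves([
  [0.04, 0.01, 0.034, 0.02, -0.012],
  [0.04, 0.02, 0.068, 0.04, -0.012],
  [0.04, 0.03, 0.102, 0.06, -0.012],
  [0.04, 0.04, 0.136, 0.075, -0.012],
  [0.04, 0.043, 0.171, 0.08, -0.012],
  [0.04, 0.043, 0.171, 0.08, -0.012],
  [0.04, 0.043, 0.171, 0.08, -0.012],
  [0.04, 0.043, 0.171, 0.08, -0.012],
])

```text
t: 3.77
tool_pos: [0.562, -0.1097, 0.4217]
tool_rot: [-2.098, -2.338, 0.001]
contact_force: [-0.2, -0.2, 0.8]
opening: 0.0399
grip_force: 0.0
```

Run:
```python
from h import *
p=eyes.get_image('wrist');T=cam(p);cv2.imwrite('pics/w2.png',p['img']);W=cloud(p,T)
print(railfit(W)[1:])
for n in ('clamp_hub','clamp_tip','strainer','jug_mouth'): print(n,pt(p,T,n,Z[n]))
print(telemetry.get_obs()['opening'],go((.5624,-.110,.3227),1.679))
```

```text
(np.float32(0.10820517), (np.float32(0.5642978), np.float32(-0.0972683)))
clamp_hub [([0.5598, -0.0587, 0.166], [281.0, 153.0], 0.68)]
clamp_tip [([0.5638, -0.1279, 0.166], [277.0, 240.0], 0.88)]
strainer [([0.4319, -0.072, 0.137], [127.0, 149.0], 0.71)]
jug_mouth [([0.4098, -0.078, 0.085], [130.0, 148.0], 0.67), ([0.4379, -0.2046, 0.085], [159.0, 264.0], 0.55)]
0.04017286555385825 (array([-0.    ,  0.001 ,  0.1003]), -0.001)
```

View pics/w2.png

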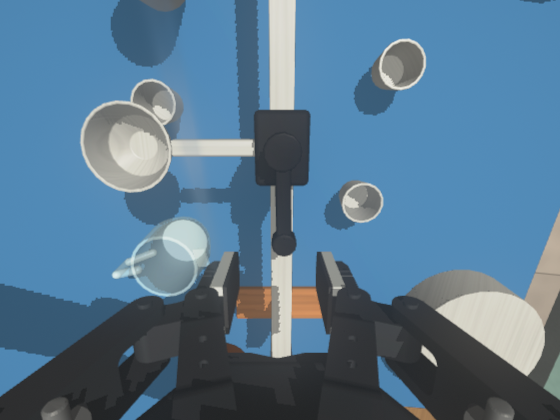

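The handle from hub (282,152) to tip (284,243) is centred between the fingers, so I descend and close to a loose cage.

>>> apply_moves([
  [0.04, 0, 0.001, 0.025, 0],
  [0.04, 0, 0.001, 0.05, 0],
  [0.04, 0, 0.001, 0.075, 0],
  [0.036, 0, 0.001, 0.099, 0],
  [0.03, 0, 0.001, 0.099, 0],
  [0.024, 0, 0.001, 0.099, 0],
  [0.024, 0, 0.001, 0.099, 0],
  [0.024, 0, 0.001, 0.099, 0],
])

```text
t: 4.68
tool_pos: [0.5636, -0.1099, 0.3255]
tool_rot: [2.096, 2.335, 0.003]
contact_force: [-1.2, 0.5, 0.3]
opening: 0.0241
grip_force: 0.0
```

>>> apply_moves([
  [0.024, 0.0003, 0.0057, 0, -0.115],
  [0.024, 0.0013, 0.0114, 0, -0.23],
  [0.024, 0.0029, 0.0169, 0, -0.345],
  [0.024, 0.0052, 0.0222, 0, -0.46],
  [0.024, 0.008, 0.0272, 0, -0.575],
  [0.024, 0.0114, 0.0318, 0, -0.69],
  [0.024, 0.0153, 0.036, 0, -0.805],
  [0.024, 0.0197, 0.0398, 0, -0.92],
  [0.024, 0.0245, 0.043, 0, -1.035],
  [0.024, 0.0296, 0.0456, 0, -1.15],
  [0.024, 0.035, 0.0477, 0, -1.265],
  [0.024, 0.0405, 0.0491, 0, -1.38],
])

```text
t: 5.68
tool_pos: [0.6083, -0.0643, 0.3253]
tool_rot: [0.121, 3.135, -0.003]
contact_force: [0.1, -0.7, 0.6]
opening: 0.0242
grip_force: 0.6
```

Run:
```python
from h import *
o=telemetry.get_obs();print(o['tool_pos'],o['contact_force'],o['wrist_torque'],yaw(),o['opening'],o['q'])
p=eyes.get_image('wrist');T=cam(p);cv2.imwrite('pics/w3.png',p['img'])
for n in ('clamp_hub','clamp_tip','strainer'): print(n,pt(p,T,n,Z[n]))
```

```text
[ 0.60828581 -0.06428299  0.32529589] [ 0.08792101 -0.73116869  0.64645567] [-0.22170369 -0.09491337  0.01463667] 3.0643118719910465 0.02415262809136212 [-2.26735860e-01  8.07659770e-02  1.71896765e+00 -9.31786280e-04
  1.33716242e+00 -1.72003421e+00]
clamp_hub [([0.5608, -0.056, 0.166], [285.0, 179.0], 0.66)]
clamp_tip [([0.6301, -0.0732, 0.166], [260.0, 318.0], 0.79)]
strainer []
```

View pics/w3.png

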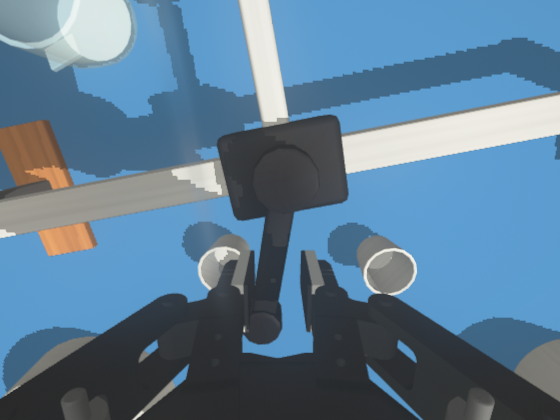

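The handle is caged and at about 1.22 rad, with hub (287,178) and tip (262,320). I'll nudge it to the stop, back off, then lift.

>>> apply_moves([
  [0.024, 0, 0.002, 0, -0.03],
  [0.024, 0, 0.004, 0, -0.06],
  [0.024, 0, 0.006, 0, -0.08],
  [0.024, 0, 0.006, 0, -0.08],
])

```text
t: 6.22
tool_pos: [0.6079, -0.0584, 0.3235]
tool_rot: [0.006, 3.141, -0.002]
contact_force: [-0.5, -2.9, 2.3]
opening: 0.0239
grip_force: 1.2
```

Run:
```python
from h import *
o=telemetry.get_obs();print(o['tool_pos'],o['contact_force'],o['wrist_torque'],yaw(),o['grip_force'])
p=eyes.get_image('wrist');T=cam(p)
for n in ('clamp_hub','clamp_tip','strainer'): print(n,pt(p,T,n,Z[n]))
```

```text
[ 0.60794137 -0.05844014  0.32348997] [-0.47690345 -2.87912498  2.33551654] [-0.35686209  0.20094166  0.01787301] 3.1374596828898533 1.2273029086645693
clamp_hub [([0.5609, -0.054, 0.166], [286.0, 183.0], 0.97)]
clamp_tip [([0.6308, -0.0673, 0.166], [259.0, 322.0], 0.56)]
strainer [([0.5454, -0.0436, 0.137], [306.0, 142.0], 0.61)]
```

>>> apply_moves([
  [0.03, 0, -0.004, 0, 0],
  [0.04, 0, -0.004, 0, 0],
  [0.045, 0, -0.003, -0.03, 0],
  [0.05, 0, -0.002, -0.06, -0.05],
  [0.05, 0.02, -0.002, -0.06, -0.1],
  [0.05, 0.05, -0.002, -0.06, -0.11],
  [0.05, 0.08, -0.003, -0.06, -0.11],
  [0.05, 0.107, -0.004, -0.06, -0.11],
  [0.05, 0.107, -0.004, -0.06, -0.11],
  [0.05, 0.107, -0.004, -0.06, -0.11],
])

```text
t: 7.25
tool_pos: [0.5, -0.0615, 0.3823]
tool_rot: [-0.167, 3.137, 0.001]
contact_force: [0.4, 0.5, -0.5]
opening: 0.05
grip_force: 0.0
```

Run:
```python
from h import *
o=telemetry.get_obs();print(o['tool_pos'],yaw(),o['t'],o['contact_force'])
p=eyes.get_image('wrist');T=cam(p);cv2.imwrite('pics/w4.png',p['img'])
for n in ('clamp_hub','clamp_tip','strainer','strainer_arm','jug_mouth'): print(n,pt(p,T,n,Z[n]))
for c in ('top','scene'):
  p=eyes.get_image(c);T=cam(p)
  for n in ('clamp_hub','clamp_tip','strainer','strainer_arm','jug_mouth'): print(c,n,pt(p,T,n,Z[n]))
print(go((.501,-.0625,.286),3.25))
```

```text
[ 0.50001537 -0.06152454  0.38231304] -3.0349456426104533 7.25 [ 0.44727365  0.45864973 -0.45360859]
clamp_hub [([0.562, -0.0554, 0.166], [276.0, 315.0], 0.8)]
clamp_tip [([0.4232, 0.0203, 0.166], [426.0, 128.0], 0.17)]
strainer [([0.4296, -0.0669, 0.137], [280.0, 123.0], 0.74)]
strainer_arm [([0.5045, -0.0608, 0.137], [277.0, 226.0], 0.71)]
jug_mouth [([0.4452, -0.2122, 0.085], [108.0, 123.0], 0.67)]
top clamp_hub [([0.4064, 0.4136, 0.166], [126.0, 248.0], 0.32)]
top clamp_tip [([0.6311, -0.0682, 0.166], [311.0, 164.0], 0.58)]
top strainer [([0.4265, -0.0657, 0.137], [310.0, 242.0], 0.69)]
top strainer_arm [([0.5, -0.0533, 0.137], [305.0, 215.0], 0.56)]
top jug_mouth [([0.4508, -0.2086, 0.085], [360.0, 234.0], 0.69)]
scene clamp_hub [([0.5501, -0.0521, 0.166], [264.0, 213.0], 0.71), ([0.7596, -0.0092, 0.166], [308.0, 268.0], 0.49)]
scene clamp_tip [([0.6302, -0.0702, 0.166], [268.0, 237.0], 0.59)]
scene strainer [([0.4257, -0.0665, 0.137], [244.0, 189.0], 0.71)]
scene strainer_arm [([0.5097, -0.064, 0.137], [255.0, 210.0], 0.88)]
scene jug_mouth [([0.4353, -0.1986, 0.085], [205.0, 216.0], 0.79), ([0.4979, -0.0325, 0.085], [264.0, 214.0], 0.63)]
(array([-0.    , -0.0008,  0.0967]), -0.001)
```

View pics/w4.png

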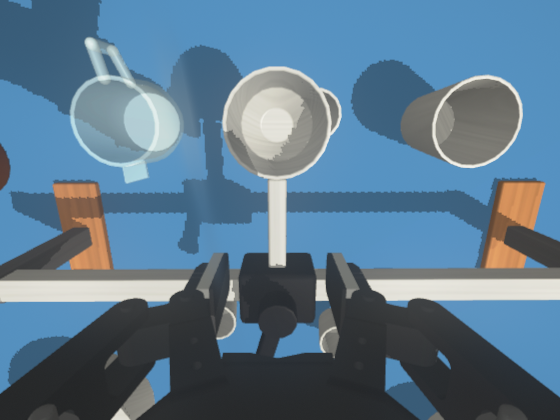

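The arm (278,225) is centred between the fingers, with the strainer at (277,123) and jug mouth at about (115,121). I descend and close to a loose straddle.

>>> apply_moves([
  [0.05, 0, 0, 0.03, 0],
  [0.05, 0, 0, 0.06, 0],
  [0.05, 0, 0, 0.08, 0],
  [0.04, 0, 0, 0.096, 0],
  [0.03, 0, 0, 0.096, 0],
  [0.018, 0, 0, 0.096, 0],
  [0.018, 0, 0, 0.096, 0],
  [0.018, 0, 0, 0.096, 0],
  [0.018, 0, 0, 0.096, 0],
])

```text
t: 8.9
tool_pos: [0.5015, -0.0619, 0.2884]
tool_rot: [-0.168, 3.134, -0.001]
contact_force: [-0.2, 0.0, 0.5]
opening: 0.0179
grip_force: 0.0
```

Run:
```python
from h import *
o=telemetry.get_obs();print(o['tool_pos'],yaw(),o['contact_force'],o['opening'],o['grip_force'])
p=eyes.get_image('wrist');T=cam(p);p4=cv2.imwrite('pics/w5.png',p['img'])
for n in ('strainer','jug_mouth'): print(n,pt(p,T,n,Z[n]))
```

```text
[ 0.50150319 -0.06188581  0.2884221 ] -3.0343739747470932 [-0.194075    0.02562357  0.50708528] 0.017856970240558406 0.0
strainer [([0.4296, -0.0684, 0.137], [280.0, 122.0], 0.62)]
jug_mouth [([0.4425, -0.2077, 0.085], [24.0, 118.0], 0.64)]
```

>>> apply_moves([
  [0.018, 0, -0.008, 0, 0],
  [0.018, 0, -0.018, 0, 0],
  [0.018, 0, -0.03, 0, 0],
  [0.018, 0, -0.042, 0, 0],
  [0.018, 0, -0.054, 0, 0],
  [0.018, 0, -0.066, 0, 0],
  [0.018, 0, -0.078, 0, 0],
  [0.018, 0, -0.09, 0, 0],
  [0.018, 0, -0.102, 0, 0],
  [0.018, 0, -0.112, 0, 0],
  [0.018, 0, -0.12, 0, 0],
  [0.018, 0, -0.125, 0, 0],
])

```text
t: 10.05
tool_pos: [0.5143, -0.1872, 0.2865]
tool_rot: [0.167, -3.137, 0.0]
contact_force: [2.2, 3.6, 1.7]
opening: 0.0181
grip_force: 1.5
```

>>> apply_moves([
  [0.018, 0, 0, 0, 0],
  [0.018, 0, 0, 0, 0],
  [0.018, 0, 0, 0, 0],
])

```text
t: 10.3
tool_pos: [0.514, -0.186, 0.2862]
tool_rot: [0.169, -3.136, 0.001]
contact_force: [0.4, -0.1, -0.1]
opening: 0.0178
grip_force: 0.0
```

Run:
```python
from h import *
o=telemetry.get_obs();print(o['tool_pos'],yaw(),o['contact_force'],o['opening'],o['grip_force'])
for c in ('wrist','top','scene'):
  p=eyes.get_image(c);T=cam(p);cv2.imwrite(f'pics/{c}6.png',p['img'])
  for n in ('clamp_hub','clamp_tip','strainer','jug_mouth','milk_jug'): print(c,n,pt(p,T,n,Z[n]))
```

```text
[ 0.5139667  -0.18600664  0.2861969 ] -3.034171927007082 [ 0.35688901 -0.10031629 -0.06556179] 0.017813910827869844 0.0
wrist clamp_hub [([0.4436, -0.192, 0.166], [281.0, 129.0], 0.18)]
wrist clamp_tip []
wrist strainer []
wrist jug_mouth []
wrist milk_jug []
top clamp_hub [([0.5801, -0.1932, 0.166], [359.0, 184.0], 0.61)]
top clamp_tip [([0.6541, -0.1924, 0.166], [358.0, 156.0], 0.6)]
top strainer [([0.4392, -0.2015, 0.137], [361.0, 238.0], 0.68)]
top jug_mouth [([0.4032, 0.0954, 0.085], [250.0, 251.0], 0.65)]
top milk_jug []
scene clamp_hub [([0.572, -0.1764, 0.166], [224.0, 233.0], 0.77)]
scene clamp_tip [([0.638, -0.198, 0.166], [225.0, 255.0], 0.6)]
scene strainer [([0.4434, -0.1947, 0.137], [205.0, 207.0], 0.94)]
scene jug_mouth [([0.5136, 0.3916, 0.085], [392.0, 176.0], 0.4)]
scene milk_jug [([0.462, -0.2114, 0.0], [207.0, 240.0], 0.7)]
```

View pics/wrist6.png

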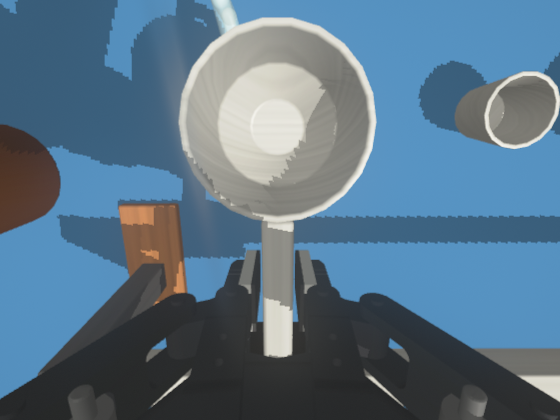

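Run:
```python
from h import *
p=eyes.get_image('wrist');T=cam(p);o=telemetry.get_obs()
print('now',ray(p,T,(277.5,120),.137),o['tool_pos'])
def P(pos,rv):
    M=np.eye(4);M[:3,:3]=R.from_rotvec(rv).as_matrix();M[:3,3]=pos;return M@p['hand_eye']
T1=P((.396,-.1668,.5021),(2.105,2.330,0));T2=P((.562,-.1101,.4217),(-2.098,-2.338,.001));T4=P((.5,-.0615,.3823),(-.167,3.137,.001))
for T,j,s in ((T1,(308,208),(319,102)),(T2,(164,265),(126,146)),(T4,(116,121),(277,123))):
    print('jug',ray(p,T,j,.085).round(4),'str',ray(p,T,s,.137).round(4))
# crops for rim inspection
a=cv2.imread('pics/w4.png')[50:190,40:220];b=cv2.imread('pics/w2.png')[200:320,90:230]
a=cv2.resize(a,(540,420),interpolation=2);b=cv2.resize(b,None,fx=3,fy=3,interpolation=2)[:, :260]
b=cv2.resize(cv2.imread('pics/w1.png')[170:250,250:356],None,fx=2.4,fy=2.4,interpolation=2)
c=np.zeros((420,540+b.shape[1],3),np.uint8);c[:,:540]=a;c[:b.shape[0],540:]=b;cv2.imwrite('pics/crop.png',c)
```

```text
now [ 0.44158983 -0.19331905  0.137     ] [ 0.51428078 -0.18601486  0.28662715]
jug [ 0.4419 -0.2014  0.085 ] str [ 0.4312 -0.0708  0.137 ]
jug [ 0.4441 -0.2057  0.085 ] str [ 0.4315 -0.0708  0.137 ]
jug [ 0.4418 -0.2052  0.085 ] str [ 0.4288 -0.0687  0.137 ]
```

View pics/crop.png

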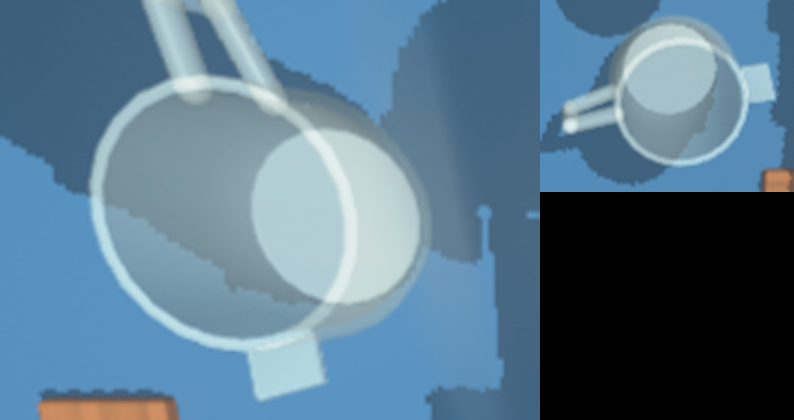

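The crop puts the jug's rim centre at about (0.442,-0.2055) from both views. The strainer is at -0.193, so it has about 12 mm to go.

>>> apply_moves([
  [0.018, 0, -0.004, 0, 0],
  [0.018, 0, -0.008, 0, 0],
  [0.018, 0, -0.011, 0, 0],
  [0.018, 0, -0.013, 0, 0],
  [0.018, 0, -0.013, 0, 0],
  [0.018, 0, -0.013, 0, 0],
])

```text
t: 11.75
tool_pos: [0.5157, -0.1993, 0.2866]
tool_rot: [-0.168, 3.137, -0.001]
contact_force: [-0.3, 0.5, 0.2]
opening: 0.0178
grip_force: 0.1
```

```bash
cat >> h.py <<'E'
def rim(p,T):
    W=cloud(p,T); b=(abs(W[...,2]-.137)<.006)&(np.hypot(W[...,0]-.442,W[...,1]+.2)<.055)
    v,u=np.nonzero(b); e=cv2.fitEllipse(cv2.convexHull(np.stack([u,v],1).astype(np.int32))); return e[0],ray(p,T,e[0],.137).round(4),e[1]
E
python3 - <<'E'
from h import *
o=telemetry.get_obs();print(o['tool_pos'],o['contact_force'])
p=eyes.get_image('wrist');T=cam(p);W=cloud(p,T)
g=p['img'].min(2); m=(g>90)&np.isfinite(W[...,2])&(W[...,2]>.09)&(W[...,2]<.16); m[215:]=0
m=cv2.morphologyEx(m.astype(np.uint8),cv2.MORPH_OPEN,np.ones((3,3)))
v,u=np.nonzero(m);print(u.min(),u.max(),v.min(),v.max()); print(ray(p,T,((u.min()+u.max())/2,120),.137))
p=eyes.get_image('scene');T=cam(p);print(pt(p,T,'strainer',.137),pt(p,T,'milk_jug',0))
E
```

```text
[ 0.5156864  -0.19931738  0.28660981] [-0.30630842  0.50916565  0.21959424]
184 380 17 214
[ 0.4428146  -0.20500049  0.137     ]
[([0.4488, -0.2088, 0.137], [201.0, 210.0], 0.96)] [([0.4665, -0.208, 0.0], [208.0, 240.0], 0.72)]
```

Strainer centred at (0.443,-0.205). Release, lift, and move over the handle.

>>> apply_moves([
  [0.024, 0, 0, 0, 0],
  [0.03, 0, 0, 0, 0],
  [0.034, 0, 0, -0.02, 0],
  [0.04, 0, 0, -0.05, 0],
  [0.04, 0, 0, -0.09, 0.05],
  [0.04, -0.03, 0.002, -0.1, 0.12],
  [0.04, -0.06, 0.004, -0.1, 0.2],
  [0.04, -0.09, 0.007, -0.1, 0.29],
  [0.04, -0.119, 0.01, -0.1, 0.29],
  [0.04, -0.119, 0.01, -0.1, 0.29],
  [0.04, -0.119, 0.01, -0.1, 0.29],
])

```text
t: 12.87
tool_pos: [0.6337, -0.1759, 0.3859]
tool_rot: [-0.284, -3.127, -0.0]
contact_force: [-0.3, 0.3, 0.4]
opening: 0.0401
grip_force: 0.0
```

Run:
```python
from h import *
o=telemetry.get_obs();print(o['tool_pos'],yaw(),o['t'])
p=eyes.get_image('wrist');T=cam(p);cv2.imwrite('pics/w7.png',p['img'])
for n in ('clamp_hub','clamp_tip'): print(n,pt(p,T,n,Z[n]))
for c in ('top','scene'):
  p=eyes.get_image(c);T=cam(p)
  for n in ('clamp_hub','clamp_tip','strainer'): print(c,n,pt(p,T,n,Z[n]))
```

```text
[ 0.63367212 -0.17586696  0.38591194] 2.9602760724392088 12.8667
clamp_hub [([0.5762, -0.1931, 0.166], [233.0, 155.0], 0.62), ([0.6222, -0.0599, 0.166], [451.0, 188.0], 0.27)]
clamp_tip []
top clamp_hub []
top clamp_tip []
top strainer [([0.4459, -0.2101, 0.137], [364.0, 235.0], 0.79)]
scene clamp_hub [([0.5715, -0.1852, 0.166], [221.0, 234.0], 0.77)]
scene clamp_tip [([0.6391, -0.2059, 0.166], [222.0, 256.0], 0.62), ([0.5649, -0.2216, 0.166], [208.0, 237.0], 0.55)]
scene strainer [([0.4299, -0.2102, 0.137], [198.0, 205.0], 0.9)]
```

View pics/w7.png

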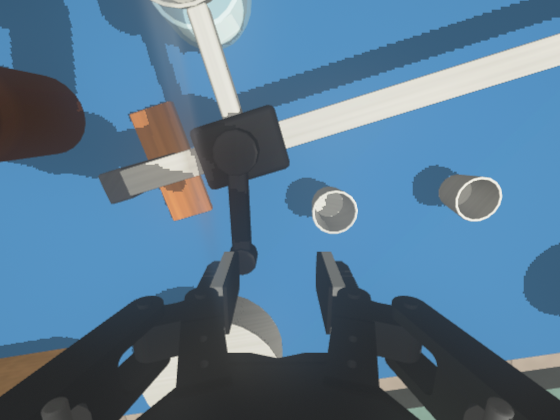

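Hub at (236,153), tip ball at (242,258). The fingers are centred at about (281), so they need to shift toward -y.

Run:
```python
from h import *
p=eyes.get_image('wrist');T=cam(p)
h=ray(p,T,(236,153),.176);t=ray(p,T,(242,258),.173);d=t-h;a=np.arctan2(d[1],d[0]);print(h,t,np.hypot(*d[:2]),a,a+1.463)
for r in (.062,): print(go((h[0]+r*np.cos(a),h[1]+r*np.sin(a),.324),a+np.pi))
```

```text
[ 0.57450715 -0.18996223  0.176     ] [ 0.64308866 -0.20181055  0.173     ] 0.06959746015639806 -0.17107388621536535 1.2919261137846347
(array([-0.0072, -0.0232,  0.0628]), -0.012)
```

>>> apply_moves([
  [0.04, -0.003, -0.012, 0, -0.012],
  [0.04, -0.006, -0.023, 0, -0.012],
  [0.04, -0.006, -0.023, 0, -0.012],
  [0.04, -0.006, -0.023, 0.02, -0.012],
  [0.04, -0.006, -0.023, 0.04, -0.012],
  [0.04, -0.006, -0.023, 0.061, -0.012],
  [0.036, -0.006, -0.023, 0.061, -0.012],
  [0.032, -0.006, -0.023, 0.061, -0.012],
  [0.028, -0.006, -0.023, 0.061, -0.012],
  [0.028, -0.006, -0.023, 0.061, -0.012],
])

```text
t: 14.3
tool_pos: [0.6352, -0.2002, 0.3279]
tool_rot: [0.268, 3.127, -0.002]
contact_force: [0.3, -0.0, 0.6]
opening: 0.0281
grip_force: 0.0
```

Run:
```python
from h import *
o=telemetry.get_obs();print(o['tool_pos'],yaw(),o['contact_force'],o['opening'],o['grip_force'])
m=R.from_rotvec(o['tool_rot']).as_matrix();h=np.array([.5735,-.1905]);r=np.hypot(*(o['tool_pos'][:2]-h));a=np.arctan2(*(o['tool_pos'][:2]-h)[::-1]);print(r,a)
r=.062
for k in range(1,17):
    th=k*.0875; aa=-.171-th; w=np.array([h[0]+r*np.cos(aa),h[1]+r*np.sin(aa),o['tool_pos'][2]])-o['tool_pos']; print(k,(m.T@w).round(4)[:2],round(th,3))
```

```text
[ 0.63521273 -0.2001895   0.32793181] 2.9707145451408232 [ 0.3231797  -0.0455106   0.62911672] 0.028060272827199924 0.0
0.06246876800740191 -0.15573836860001072
1 [ 0.0007 -0.0064] 0.087
2 [ 0.0014 -0.0117] 0.175
3 [ 0.0026 -0.017 ] 0.262
4 [ 0.0042 -0.0222] 0.35
5 [ 0.0063 -0.0272] 0.438
6 [ 0.0088 -0.032 ] 0.525
7 [ 0.0117 -0.0366] 0.612
8 [ 0.015  -0.0409] 0.7
9 [ 0.0187 -0.0449] 0.787
10 [ 0.0227 -0.0485] 0.875
11 [ 0.027  -0.0518] 0.962
12 [ 0.0316 -0.0547] 1.05
13 [ 0.0364 -0.0572] 1.137
14 [ 0.0415 -0.0593] 1.225
15 [ 0.0466 -0.0609] 1.312
16 [ 0.0519 -0.062 ] 1.4
```

>>> apply_moves([
  [0.028, 0.0007, -0.0064, 0, 0.087],
  [0.028, 0.0014, -0.0117, 0, 0.175],
  [0.028, 0.0026, -0.017, 0, 0.262],
  [0.028, 0.0042, -0.0222, 0, 0.35],
  [0.028, 0.0063, -0.0272, 0, 0.438],
  [0.028, 0.0088, -0.032, 0, 0.525],
  [0.028, 0.0117, -0.0366, 0, 0.612],
  [0.028, 0.015, -0.0409, 0, 0.7],
  [0.028, 0.0187, -0.0449, 0, 0.787],
  [0.028, 0.0227, -0.0485, 0, 0.875],
  [0.028, 0.027, -0.0518, 0, 0.962],
  [0.028, 0.0316, -0.0547, 0, 1.05],
])

```text
t: 15.3
tool_pos: [0.5947, -0.2488, 0.328]
tool_rot: [1.804, 2.567, 0.002]
contact_force: [1.4, 1.8, -0.5]
opening: 0.0276
grip_force: 0.7
```

Run:
```python
from h import *
o=telemetry.get_obs();print(o['tool_pos'],yaw(),o['contact_force'],o['grip_force'])
for c in ('wrist','scene','top'):
  p=eyes.get_image(c);T=cam(p);cv2.imwrite(f'pics/{c}8.png',p['img'])
  for n in ('clamp_hub','clamp_tip','strainer'): print(c,n,pt(p,T,n,Z[n]))
m=R.from_rotvec(o['tool_rot']).as_matrix();h=np.array([.5735,-.1905]);r=.062
for th in (1.14,1.225,1.31,1.4,1.45):
    aa=-.171-th; w=np.array([h[0]+r*np.cos(aa),h[1]+r*np.sin(aa),.3]);print(th,go(w,aa+np.pi))
```

```text
[ 0.59466744 -0.24883171  0.32798652] 1.9164424441595573 [ 1.36054085  1.75910084 -0.46316637] 0.650039054453373
wrist clamp_hub [([0.575, -0.1913, 0.166], [279.0, 150.0], 0.61)]
wrist clamp_tip [([0.5995, -0.2565, 0.166], [281.0, 293.0], 0.64)]
wrist strainer [([0.4469, -0.205, 0.137], [24.0, 83.0], 0.86)]
scene clamp_hub [([0.5713, -0.19, 0.166], [220.0, 235.0], 0.56)]
scene clamp_tip [([0.5967, -0.2586, 0.166], [198.0, 250.0], 0.46), ([0.4995, -0.2065, 0.166], [206.0, 217.0], 0.33)]
scene strainer [([0.438, -0.2106, 0.137], [199.0, 207.0], 0.96)]
top clamp_hub []
top clamp_tip [([0.6062, -0.2587, 0.166], [383.0, 174.0], 0.41)]
top strainer []
1.14 (array([-0.0002, -0.0052,  0.0255]), 0.091)
1.225 (array([ 0.0005, -0.0105,  0.0255]), 0.176)
1.31 (array([ 0.0016, -0.0156,  0.0255]), 0.261)
1.4 (array([ 0.0033, -0.0209,  0.0255]), 0.351)
1.45 (array([ 0.0044, -0.0238,  0.0255]), 0.401)
```

View pics/wrist8.png

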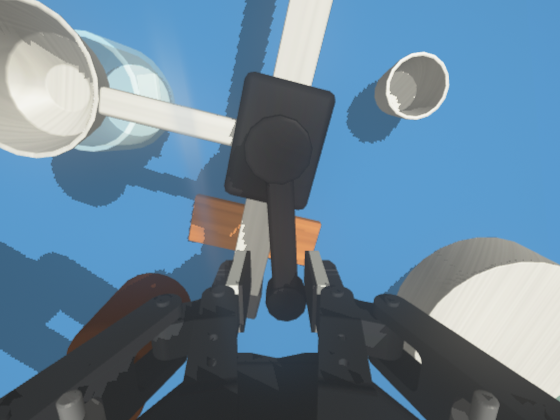

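The handle has about 0.3 rad left, from hub (279,150) to tip (286,297), and the carriage hasn't moved. I continue to the stop.

>>> apply_moves([
  [0.028, 0, -0.0052, 0, 0.09],
  [0.028, 0.0005, -0.0105, 0, 0.176],
  [0.028, 0.0016, -0.0156, 0, 0.26],
  [0.028, 0.0028, -0.019, 0, 0.32],
  [0.028, 0.0038, -0.022, 0, 0.36],
  [0.028, 0.0038, -0.023, 0, 0.36],
  [0.028, 0.0038, -0.023, 0, 0.36],
])

```text
t: 16.48
tool_pos: [0.5743, -0.2515, 0.326]
tool_rot: [2.224, 2.205, 0.019]
contact_force: [21.3, 2.7, -8.9]
opening: 0.0285
grip_force: 10.9
```

Run:
```python
from h import *
o=telemetry.get_obs();print(o['tool_pos'],yaw(),o['contact_force'],o['grip_force'])
for c in ('wrist','scene'):
  p=eyes.get_image(c);T=cam(p);cv2.imwrite(f'pics/{c}9.png',p['img'])
  for n in ('clamp_hub','clamp_tip','strainer','jug_mouth'): print(c,n,pt(p,T,n,Z[n]))
```

```text
[ 0.57429975 -0.25149228  0.3260017 ] 1.5622844627214536 [21.29813082  2.66297022 -8.91990784] 10.908555686473846
wrist clamp_hub []
wrist clamp_tip [([0.5797, -0.2622, 0.166], [283.0, 300.0], 0.77)]
wrist strainer [([0.4477, -0.2058, 0.137], [30.0, 179.0], 0.84)]
wrist jug_mouth []
scene clamp_hub [([0.5757, -0.1863, 0.166], [221.0, 236.0], 0.96)]
scene clamp_tip [([0.5893, -0.2681, 0.166], [194.0, 249.0], 0.52)]
scene strainer [([0.4423, -0.2086, 0.137], [200.0, 208.0], 0.87)]
scene jug_mouth [([0.4411, -0.1933, 0.085], [207.0, 217.0], 0.71)]
```

At the stop (21 N). Back off to neutral, open and lift clear.

>>> apply_moves([
  [0.028, 0, 0.003, 0, -0.03],
  [0.034, 0, 0.006, 0, -0.06],
  [0.042, 0, 0.006, 0, -0.06],
  [0.042, 0, 0.006, 0, -0.06],
  [0.042, 0, 0.006, -0.03, -0.06],
  [0.042, 0, 0.006, -0.06, -0.06],
  [0.042, 0, 0.006, -0.1, -0.06],
  [0.042, 0, -0.03, -0.13, 0],
  [0.042, 0, -0.06, -0.16, 0],
  [0.042, 0, -0.09, -0.17, 0],
  [0.042, 0, -0.1, -0.17, 0],
  [0.042, 0, -0.1, -0.17, 0],
])

```text
t: 17.98
tool_pos: [0.4695, -0.2519, 0.4977]
tool_rot: [2.232, 2.205, 0.001]
contact_force: [-0.2, -0.7, -0.5]
opening: 0.0423
grip_force: 0.0
```

Run:
```python
from h import *
o=telemetry.get_obs();print(o['tool_pos'],yaw(),o['contact_force'],o['t'])
for c in ('wrist','scene','top'):
  p=eyes.get_image(c);T=cam(p);cv2.imwrite(f'pics/{c}10.png',p['img'])
  for n in ('clamp_hub','clamp_tip','strainer','jug_mouth','milk_jug'): print(c,n,pt(p,T,n,Z[n]))
```

```text
[ 0.46946002 -0.25188319  0.49770187] 1.5583553132661632 [-0.20198159 -0.67801569 -0.54554127] 17.9833
wrist clamp_hub [([0.5756, -0.1915, 0.166], [384.0, 134.0], 0.8)]
wrist clamp_tip [([0.5786, -0.26, 0.166], [381.0, 202.0], 0.62), ([0.4352, -0.085, 0.166], [233.0, 10.0], 0.4)]
wrist strainer [([0.4506, -0.2066, 0.137], [257.0, 149.0], 0.77), ([0.5902, -0.2686, 0.137], [382.0, 203.0], 0.61)]
wrist jug_mouth []
wrist milk_jug []
scene clamp_hub [([0.5813, -0.1888, 0.166], [221.0, 238.0], 0.67)]
scene clamp_tip [([0.5721, -0.2707, 0.166], [191.0, 245.0], 0.79)]
scene strainer [([0.4382, -0.2091, 0.137], [200.0, 207.0], 0.75)]
scene jug_mouth [([0.4452, -0.2036, 0.085], [204.0, 219.0], 0.72)]
scene milk_jug [([0.4621, -0.2131, 0.0], [206.0, 240.0], 0.75), ([0.671, -0.1142, 0.0], [261.0, 285.0], 0.7)]
top clamp_hub [([0.5734, -0.1952, 0.166], [359.0, 186.0], 0.68)]
top clamp_tip [([0.5825, -0.265, 0.166], [386.0, 183.0], 0.76)]
top strainer [([0.4466, -0.2085, 0.137], [363.0, 235.0], 0.67)]
top jug_mouth [([0.5305, -0.1981, 0.085], [356.0, 206.0], 0.4), ([0.4046, 0.4469, 0.085], [124.0, 250.0], 0.25)]
top milk_jug [([0.444, -0.2076, 0.0], [355.0, 238.0], 0.53)]
```

View pics/wrist10.png

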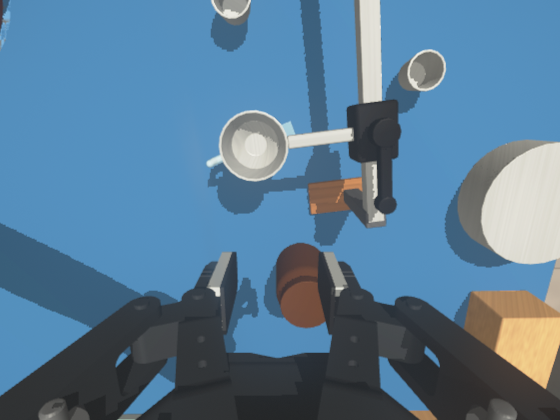

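The handle lies in line with the rail, from hub (386,133) to tip (387,204). The strainer at (254,146) covers the jug, and the gripper is clear of everything, so I hand it in.

```bash
python3 -c "
from station import ctrl; print(ctrl.finish_job())"
```

```text
the job is handed in; nothing more can be done
None
```

I loosened the clamp, slid the strainer over the jug's mouth (within about 5 mm by the cameras), tightened the handle back in line with the rail and handed the job in; the hand-in returned no verdict.

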